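# Twist the sample cup home in the analyser's sprung holder

## Task

Take the capped sample cup by its cap and work it down into the round holder on top of the low analyser, twisting to and fro with light pressure, until its bottom rests fully on the holder's floor and it stands upright; the holder floats on springs and must never be pushed down by more than 8 mm. Once the cup is home, press it to make sure, so that the holder sinks about 5 mm with it, then ease off and keep hold until the holder has floated back up and come to rest, and only then let go. Leave the jar, the bottle and the tip box alone.

Things in the scene. Friction and masses are not known exactly. Their poses are not given: they have to be found in the camera images.
- cup: capped sample cup, 0.14 to 0.28 kg: clear straight cylinder 44 mm in diameter, 45 mm high, with a white ribbed cap 54 mm in diameter from 45 to 77 mm above the underside. Stands upright on the bench to the robot's right, nearer or farther than the low wide jar. Origin: centre of its underside; z along its axis, up. Same all round.
- analyser: low cream bench analyser, fixed, 220 x 210 mm, 68 mm high, with the sprung cup holder in the middle of its top; origin: centre of its underside, on the bench
- seat (a point): centre of the holder's flat floor, where the cup's underside must come to rest; 92 mm above the bench when unloaded, moves with the holder; z up. Fully home, the cap's lower edge is 5 mm above the collar's top.
- collar_top (a point): centre of the holder's round mouth, 49 mm in diameter, at the top of its upright grey collar, 92 mm in outer diameter; 40 mm above the seat
- carriage (a joint): how far the holder has been pushed down on its springs, m: 0 = unloaded, top of travel; grows downwards, about 2 N per mm (it starts to sink at about 0.5 N); mechanical stop at 13 mm. With the free cup in it, it rests at about 0.5 to 1.2 mm.
- jar: bystander: low wide clear jar with a white lid, 68 mm in diameter, 48 mm high, stands near the cup; origin: centre of its underside
- reagent: bystander: amber bottle with a white cap, 56 mm in diameter, 115 mm high, on the far side of the bench; origin: centre of its underside
- tip_box: bystander: grey box with a white lid, 87 x 122 mm, 57 mm high, on the robot's left; origin: centre of its underside
- nubs (a point): centre, between six sprung rubber nubs inside the collar, 20 mm above the seat. They stand 1.2 mm into the cup's path all round; its bottom edge meets them about 25 mm above the seat. Pushed straight in, the cup sticks even at 16 N; turned about its axis with the wall moving 5 times as fast as it sinks, either way or to and fro, it goes down under 3 to 8 N.
There are look-alikes about, which are no part of the job. What is shaped like the cup but blue or pink is not meant.

How it is judged:
By the outcome, as a careful person would: the job done as asked, in the order asked, and still so for the second after the job is handed in, with the robot touching nothing.
It also fails if it takes over 72 s, if anything falls off the work surface, if the arm or the gripper's body presses on something with over 40 N, if the wrist force passes 120 N, or if a joint passes its speed limit or range.

## Robot

A 7-joint arm with a two-finger parallel gripper is mounted at the origin on the work surface. World frame = base frame: x ahead of the robot, y to its left, z up, the work surface at z = 0. Lengths are in m, angles in rad, forces in N, time in s.
With the tool pointing down it reaches from about 0.425 to 0.875 m from the base axis. Payload 9.9 kg.
Tool frame: the origin (TCP) lies midway between the tips of the shut fingers; the grasp point (between the pads) lies 19 mm behind it; y points along the fingers, x is the direction in which the jaws open and shut, and the axes are right-handed (so a half turn about y gives the same grasp; the last joint's range is limited). The gripper opens to 85 mm and grips with 20 to 120 N. Pads are 22 mm wide; open, the fingers measure 114 mm over their backs; the gripper's body (76 mm by 85 mm) begins 54 mm behind the grasp point. The pads swing forward as they close: fully open they stand 13 mm farther back than shut.
Start: joints at [-1.232, 0.576, 0.025, 1.437, -0.015, 1.129, -0.057], TCP at [0.277, 0.616, 0.231] pointing down, gripper open.
Joint ranges: [-2.76, 2.76], [-0.34, 2.15], [-1.52, 1.57], [0.19, 2.46], [-1.09, 4.23], [0.17, 1.99], [-2.82, 2.82]. Speed limits (rad/s): [2.22, 2.22, 3.01, 3.01, 3.14, 3.14, 3.14].

## Interface

Orientations are given as a unit quaternion [x, y, z, w].
In Python, from bench import * gives the robot as it stands. The module is installed in compiled form; this text tells all that it offers.
- The arm moves only by the shell command python3 -m jog 'ROWS' [FORCE]. ROWS is JSON, a list of rows, each a list of 7 numbers: the finger opening in mm, from 0 to 85.4, then the shift along the tool's x, y, z in units of 25 mm (1.0 is 25 mm), then the turn, a rotation vector about the tool's x, y, z in units of 6 degrees (1.0 is 6 degrees). In form: [[gripper, tx, ty, tz, rx, ry, rz], ...]. A call has 1 to 8 rows; each row shifts and turns the pose as measured when the row begins, along the tool's axes as they then stand; what a row does not reach is not made up. A row lasts 1/12 s, in which the tool goes at most 41.7 mm and 7.16 degrees, less where a joint would pass 70% of its speed; a pose out of reach is approached as far as the arm can. A call is refused whole if a number of a shift passes 1 or a number of a turn 1, either way. A call with a gripper value outside its range is refused whole. The fingers move at their own pace and stop on an object; FORCE is the grip in N (left out, the last holds). Time passes only in rows, so rows that do not move let the fingers close. It gives the time, the measured TCP pose, the force and the opening at its end, in the units of the state.
- observe(): the state, without advancing time (a new reading comes with each control period).
- snapshot(name): name is "scene" or "top" or "wrist"; returns a dict with "color" (420x560x3 uint8, blue, green, red), "fx", "fy", "cx", "cy" (pixels), "view" (4x4, takes a point from world to camera coordinates). Camera axes: x right, y down, z forward; pixel columns grow to the right and rows downward; lengths in m; the calibration is good to about 2 mm. A picture is of the moment at which its call begins. There is no depth.
- sign_off(): hands the job in, once; it reports no verdict.
Trained networks look in the newest picture that a camera, given by its name, has taken for a name from the list of things; names that differ only in an ending like _2 or _b are one class to them, and where a whole thing is asked for, a point or a joint stands for the part that bears it (a point fixed in the world has none). Each returns a list of dicts, best first, with "p" (0 to 1); they miss things now and then, are a little off and sometimes report something else, mostly with a low value. They report only what shows in the picture. A call takes as long as a camera call. They do not tell look-alikes from the thing itself.
- cut_out(camera, target): "region" (420x560 bool, what is visible of it).
- tip_of(camera, target): "location" ([x, y, z] in m, in world coordinates, good to about 4 mm: a listed point, or the origin of a listed thing).
The state is a dict: "time": time; "qpos": joint angles; "joint_velocities": joint speeds; "effort": joint torques, N m; "position": TCP position; "ee_rot": TCP orientation; "force": force on the tool from outside, world axes, zero at the start; "torque": the same for the moment, N m; "opening": finger opening in m.
Only numpy, scipy, OpenCV 4.12 (cv2) and the standard library are available. Lean on these libraries where they do the work, as an engineer would, in place of code of your own. Each camera call takes 0.05 s, during which the arm holds its last target.

## Working session

There is one attempt and no reset: what is moved stays moved. The work goes in short steps, Python scripts to look and compute and a shell command to move; the robot and the scene stay as the last step left them, time stands still between calls to the robot, and variables do not carry over. Pictures are saved under pics/ and viewed, and the job is handed in when it is done.

```bash
mkdir -p pics; cat > h.py <<'E'
from bench import *
import numpy as np, cv2
def snap(c,n):
    s=snapshot(c); cv2.imwrite(f'pics/{n}.png',s['color']); return s
def proj(s,p):
    q=s['view']@np.append(p,1); return (round(s['fx']*q[0]/q[2]+s['cx'],1),round(s['fy']*q[1]/q[2]+s['cy'],1))
E
python3 - <<'E'
from h import *
o=observe(); print({k:np.round(v,3) for k,v in o.items()})
for c in ['scene','top','wrist']:
    s=snap(c,c+'0')
    for t in ['cup','seat','collar_top','analyser','jar','reagent','tip_box']:
        for r in tip_of(c,t)[:3]: print(c,t,round(r['p'],2),np.round(r['location'],3),proj(s,r['location']))
print(observe()['time'])
E
```

```text
{'time': np.float64(0.0), 'qpos': array([-1.232,  0.577,  0.025,  1.438, -0.015,  1.129, -0.057]), 'joint_velocities': array([ 0.001, -0.   ,  0.001,  0.001,  0.002,  0.   , -0.002]), 'effort': array([-2.0000e-03, -7.6575e+01,  2.2500e+00, -2.8597e+01,  1.5000e-02,
        1.3000e-02, -0.0000e+00]), 'position': array([0.277, 0.615, 0.23 ]), 'ee_rot': array([ 0.594,  0.383, -0.384, -0.593]), 'force': array([ 0.816, -0.081, -0.256]), 'torque': array([-0.001, -0.031,  0.018]), 'opening': np.float64(0.085)}
scene cup 0.98 [ 0.452 -0.164  0.001] (np.float64(271.1), np.float64(164.4))
scene cup 0.95 [ 0.438 -0.262  0.001] (np.float64(255.5), np.float64(144.4))
scene cup 0.9 [ 0.34  -0.253  0.004] (np.float64(282.3), np.float64(132.5))
scene seat 0.86 [0.572 0.08  0.095] (np.float64(292.8), np.float64(213.4))
scene collar_top 0.69 [0.57  0.078 0.137] (np.float64(293.2), np.float64(201.2))
scene analyser 0.95 [0.568 0.079 0.003] (np.float64(292.2), np.float64(234.9))
scene jar 0.7 [ 0.643 -0.224  0.002] (np.float64(204.8), np.float64(180.3))
scene reagent 0.8 [ 0.803 -0.056  0.001] (np.float
[... 183 characters left out ...]
))
top cup 0.8 [ 0.53  -0.253 -0.   ] (np.float64(376.0), np.float64(234.7))
top cup 0.73 [ 0.459 -0.161  0.005] (np.float64(344.9), np.float64(259.9))
top seat 0.65 [0.566 0.081 0.088] (np.float64(257.7), np.float64(219.2))
top collar_top 0.56 [0.569 0.083 0.133] (np.float64(256.5), np.float64(215.9))
top analyser 0.64 [ 0.571  0.083 -0.002] (np.float64(258.1), np.float64(222.1))
top jar 0.6 [ 0.641 -0.225 -0.002] (np.float64(364.2), np.float64(196.6))
top reagent 0.78 [ 0.802 -0.059  0.003] (np.float64(305.7), np.float64(143.1))
top tip_box 0.65 [ 0.422  0.411 -0.001] (np.float64(141.2), np.float64(276.4))
wrist tip_box 0.88 [ 0.423  0.413 -0.002] (np.float64(176.1), np.float64(351.7))
1.2
```

View pics/scene0.png

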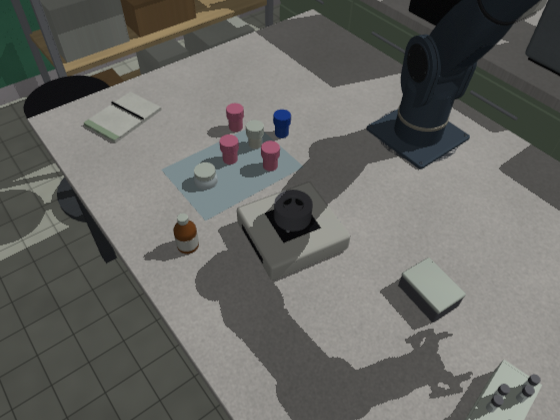

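View pics/top0.png

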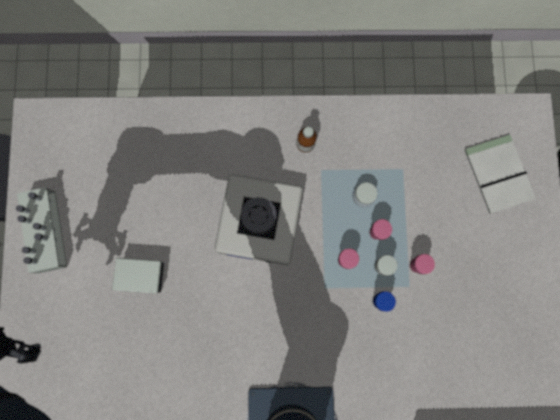

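```bash
python3 - <<'E'
from h import *
from scipy.spatial.transform import Rotation as R
print(R.from_quat(observe()['ee_rot']).as_matrix().round(3))
a=cv2.imread('pics/scene0.png')[90:220,170:350]; a=cv2.resize(a,None,fx=4,fy=4,interpolation=2); cv2.imwrite('pics/crop0.png',a)
a=cv2.imread('pics/top0.png')[160:310,310:470]; a=cv2.resize(a,None,fx=4,fy=4,interpolation=2); cv2.imwrite('pics/crop1.png',a)
E
```

```text
[[ 0.41  -0.    -0.912]
 [ 0.912 -0.     0.41 ]
 [-0.    -1.     0.   ]]
```

View pics/crop0.png

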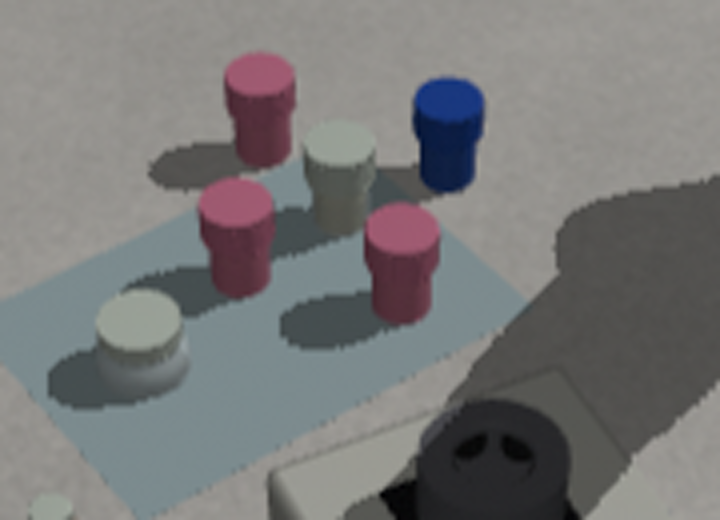

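View pics/crop1.png

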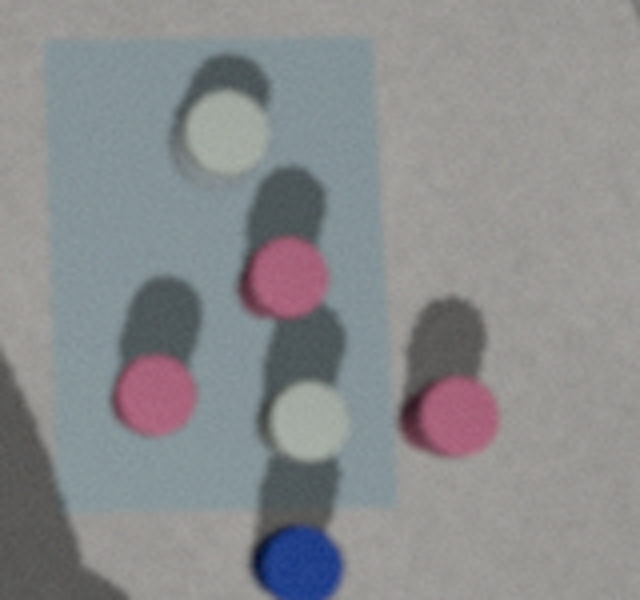

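```bash
python3 - <<'E'
from h import *
for c in ['scene','top']:
    s=snapshot(c)
    for r in tip_of(c,'cup'): print(c,round(r['p'],2),np.round(r['location'],3),proj(s,r['location']))
    for r in tip_of(c,'jar'): print(c,round(r['p'],2),np.round(r['location'],3),proj(s,r['location']))
E
```

```text
scene 0.92 [ 0.458 -0.164  0.002] (np.float64(269.4), np.float64(164.7))
scene 0.83 [ 0.532 -0.253 -0.004] (np.float64(231.5), np.float64(159.9))
scene 0.8 [ 0.44  -0.365  0.001] (np.float64(235.6), np.float64(127.0))
scene 0.75 [ 0.435 -0.263 -0.003] (np.float64(255.8), np.float64(144.6))
scene 0.74 [ 0.343 -0.252  0.002] (np.float64(282.0), np.float64(133.3))
scene 0.89 [ 0.641 -0.223  0.002] (np.float64(205.5), np.float64(180.3))
top 0.71 [ 0.531 -0.253  0.001] (np.float64(375.9), np.float64(234.1))
top 0.71 [ 0.458 -0.159  0.005] (np.float64(344.4), np.float64(260.3))
top 0.68 [ 0.34  -0.254 -0.003] (np.float64(379.2), np.float64(302.2))
top 0.67 [ 0.442 -0.259 -0.   ] (np.float64(379.4), np.float64(265.5))
top 0.64 [ 0.445 -0.362  0.002] (np.float64(415.7), np.float64(264.0))
top 0.21 [ 0.574  0.084 -0.001] (np.float64(257.5), np.float64(221.1))
top 0.75 [ 0.644 -0.224 -0.001] (np.float64(363.9), np.float64(195.5))
top 0.31 [ 0.423  0.412 -0.002] (np.float64(140.8), np.float64(276.3))
```

Candidates in scene.png: pink (235,118), pink (229,150), pink (270,156), blue (282,123), the low wide white-lidded jar (205,175), and the clear body with white cap at (255,133). The last is the cup, at about (0.439, -0.261). The top view shows it at (387,265). Both crops confirm a tall, narrow shape with a white cap, unlike the jar.

```bash
cat >> h.py <<'E'
from scipy.spatial.transform import Rotation as R
from scipy.optimize import least_squares
def plan(target,yaw,n,o=None):
    """per-row units: target TCP pos, tool x heading (deg, world) or None, n rows; also levels tool"""
    o=o or observe(); p0=np.array(o['position']); R0=R.from_quat(o['ee_rot'])
    if yaw is None: x=R0.as_matrix()[:,0]; yaw=np.degrees(np.arctan2(x[1],x[0]))
    c,s=np.cos(np.radians(yaw)),np.sin(np.radians(yaw))
    Rt=R.from_matrix(np.array([[c,0,-s],[s,0,c],[0,-1,0]]))
    w=(R0.inv()*Rt).as_rotvec()/n
    def end(t):
        p=p0.copy(); r=R0
        for _ in range(n): p=p+r.apply(t); r=r*R.from_rotvec(w)
        return p
    t=least_squares(lambda t:end(t)-target,np.zeros(3)).x
    print('t',np.round(t/0.025,3),'r',np.round(np.degrees(w)/6,3),'n',n)
def st():
    o=observe(); M=R.from_quat(o['ee_rot']).as_matrix()
    print('t%.2f'%o['time'],'p',np.round(o['position'],4),'yaw %.1f'%np.degrees(np.arctan2(M[1,0],M[0,0])),'tilt',np.round(M[2,[0,2]],4),'F',np.round(o['force'],2),'open %.4f'%o['opening'],'q7 %.2f'%o['qpos'][6])
E
python3 - <<'E'
from h import *
st()
plan([0.439,-0.261,0.25],-31,40)
E
```

```text
t1.50 p [0.277  0.6156 0.2313] yaw 65.8 tilt [0. 0.] F [ 0.23 -0.21 -0.46] open 0.0857 q7 -0.06
t [-0.142 -0.019 -0.997] r [-0.     0.403 -0.   ] n 40
```

```bash
python3 -m jog '[[85,-0.14,-0.02,-1,0,0.4,0],[85,-0.14,-0.02,-1,0,0.4,0],[85,-0.14,-0.02,-1,0,0.4,0],[85,-0.14,-0.02,-1,0,0.4,0],[85,-0.14,-0.02,-1,0,0.4,0],[85,-0.14,-0.02,-1,0,0.4,0],[85,-0.14,-0.02,-1,0,0.4,0],[85,-0.14,-0.02,-1,0,0.4,0]]'
python3 -c "
from h import *
plan([0.439,-0.261,0.25],-31,32)"
```

```text
time: 2.17
position: [0.428, 0.4862, 0.2339]
ee_rot: [-0.648, -0.279, 0.28, 0.651]
force: [0.3, 0.2, -0.1]
opening: 0.0847
t [-0.143 -0.023 -0.999] r [-0.001  0.404 -0.001] n 32
```

```bash
python3 -m jog '[[85,-0.14,-0.02,-1,0,0.4,0],[85,-0.14,-0.02,-1,0,0.4,0],[85,-0.14,-0.02,-1,0,0.4,0],[85,-0.14,-0.02,-1,0,0.4,0],[85,-0.14,-0.02,-1,0,0.4,0],[85,-0.14,-0.02,-1,0,0.4,0],[85,-0.14,-0.02,-1,0,0.4,0],[85,-0.14,-0.02,-1,0,0.4,0]]'
python3 -c "
from h import *
s=snap('wrist','w1')
for t in ['seat','collar_top']:
  for r in tip_of('wrist',t)[:3]: print(t,round(r['p'],2),np.round(r['location'],4),proj(s,r['location']))
print(s['fx'],(np.linalg.inv(s['view'])).round(3))
plan([0.439,-0.261,0.25],-31,24)"
```

```text
time: 2.83
position: [0.5338, 0.3035, 0.2373]
ee_rot: [-0.687, -0.161, 0.162, 0.69]
force: [0.3, 1.0, -0.5]
opening: 0.0847
363.99378555285745 [[ 0.896  0.429  0.114  0.505]
 [ 0.444 -0.866 -0.23   0.362]
 [-0.     0.257 -0.966  0.38 ]
 [ 0.     0.     0.     1.   ]]
t [-0.146 -0.023 -0.982] r [-0.002  0.397 -0.001] n 24
```

View pics/w1.png

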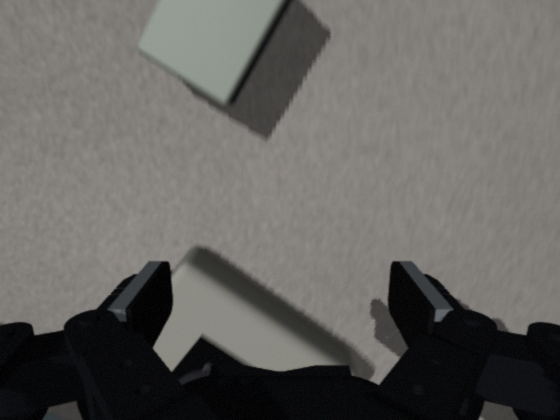

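The wrist camera sits on the tool's +z side. It shows the tip box at (215,50) and the analyser edge at (260,310); the collar isn't visible yet. I'll carry on and look again once past it.

```bash
python3 -m jog '[[85,-0.14,-0.02,-1,0,0.4,0],[85,-0.14,-0.02,-1,0,0.4,0],[85,-0.14,-0.02,-1,0,0.4,0],[85,-0.14,-0.02,-1,0,0.4,0],[85,-0.14,-0.02,-1,0,0.4,0],[85,-0.14,-0.02,-1,0,0.4,0],[85,-0.14,-0.02,-1,0,0.4,0],[85,-0.14,-0.02,-1,0,0.4,0]]'
python3 -m jog '[[85,-0.14,-0.02,-1,0,0.4,0],[85,-0.14,-0.02,-1,0,0.4,0],[85,-0.14,-0.02,-1,0,0.4,0],[85,-0.14,-0.02,-1,0,0.4,0]]'
python3 -c "
from h import *
s=snap('wrist','w2')
for t in ['seat','collar_top']:
  for r in tip_of('wrist',t)[:3]: print(t,round(r['p'],2),np.round(r['location'],4),proj(s,r['location']))
np.save('w2.npy',s['view'])
plan([0.439,-0.261,0.25],-31,12)"
```

```text
time: 3.65
position: [0.568, 0.1153, 0.2387]
ee_rot: [-0.7, -0.047, 0.05, 0.71]
force: [-0.3, -0.7, -0.1]
opening: 0.0851
time: 3.98
position: [0.5619, 0.0159, 0.2391]
ee_rot: [-0.701, 0.011, -0.009, 0.713]
force: [-0.6, 0.3, 0.6]
opening: 0.0849
collar_top 0.6 [0.5738 0.0801 0.1298] (np.float64(295.9), np.float64(113.2))
t [-0.157 -0.043 -1.004] r [-0.011  0.406 -0.006] n 12
```

View pics/w2.png

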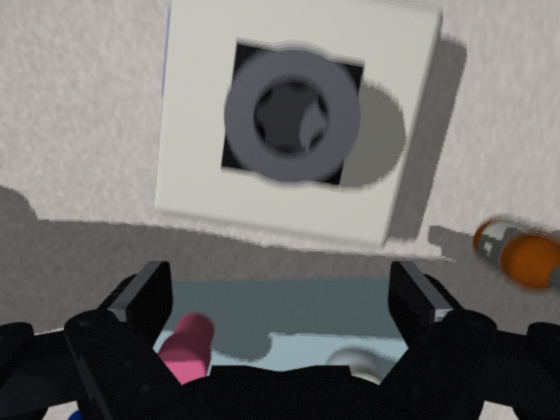

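The wrist picture shows the collar at (292,115) with its mouth in clear view. I'll fit the circles.

```bash
cat >> h.py <<'E'
def circfit(img,view,K,c0,z,r,sgn,span=0.008,step=0.0005):
    """search x,y: mean signed radial brightness step (outside-inside) at projected circle"""
    g=cv2.GaussianBlur(cv2.cvtColor(img,cv2.COLOR_BGR2GRAY),(0,0),1).astype(np.float32)
    a=np.linspace(0,2*np.pi,120,endpoint=False)
    def pr(P):
        q=P@view[:3,:3].T+view[:3,3]; return np.stack([K[0]*q[:,0]/q[:,2]+K[2],K[1]*q[:,1]/q[:,2]+K[3]],1).astype(np.float32)
    best=[]
    for dx in np.arange(-span,span+1e-9,step):
        for dy in np.arange(-span,span+1e-9,step):
            v=[]
            for rr in (r-0.0012,r+0.0012):
                P=np.stack([c0[0]+dx+rr*np.cos(a),c0[1]+dy+rr*np.sin(a),np.full(120,z)],1)
                u=pr(P); v.append(cv2.remap(g,u[:,0][None],u[:,1][None],cv2.INTER_LINEAR)[0])
            d=np.clip(sgn*(v[1]-v[0]),-15,15)
            best.append((d.mean(),c0[0]+dx,c0[1]+dy))
    best.sort(reverse=True); b=np.array(best[:10]); return b[0].round(4),b[:,1:].mean(0).round(4)
E
python3 - <<'E'
from h import *
s=snapshot('wrist'); K=(s['fx'],s['fy'],s['cx'],s['cy']); im=s['color']; V=s['view']
for r,sg in((.0245,1),(.046,-1),(.046,1)):
  print(r,sg,circfit(im,V,K,(.571,.081),.132,r,sg))
for r in tip_of('wrist','collar_top')+tip_of('wrist','seat'): print(r['location'],r['p'])
d=im.copy()
a=np.linspace(0,2*np.pi,60)
for c in [circfit(im,V,K,(.571,.081),.132,.0245,1)[1]]:
  for t in a:
    for rr in(.0245,.046):
      u=proj(s,[c[0]+rr*np.cos(t),c[1]+rr*np.sin(t),.132]); cv2.circle(d,(int(u[0]),int(u[1])),0,(0,0,255),-1)
cv2.imwrite('pics/fit1.png',cv2.resize(d[20:220,180:420],None,fx=3,fy=3))
E
```

```text
0.0245 1 (array([13.702 ,  0.571 ,  0.0805]), array([0.5706, 0.0805]))
0.046 -1 (array([0.7218, 0.567 , 0.0865]), array([0.5718, 0.08  ]))
0.046 1 (array([5.9098, 0.5655, 0.081 ]), array([0.57  , 0.0803]))
[0.5758, 0.0797, 0.132] 0.56
[0.5697, 0.0825, 0.0936] 0.66
[0.5681, 0.0783, 0.0027] 0.45
```

View pics/fit1.png

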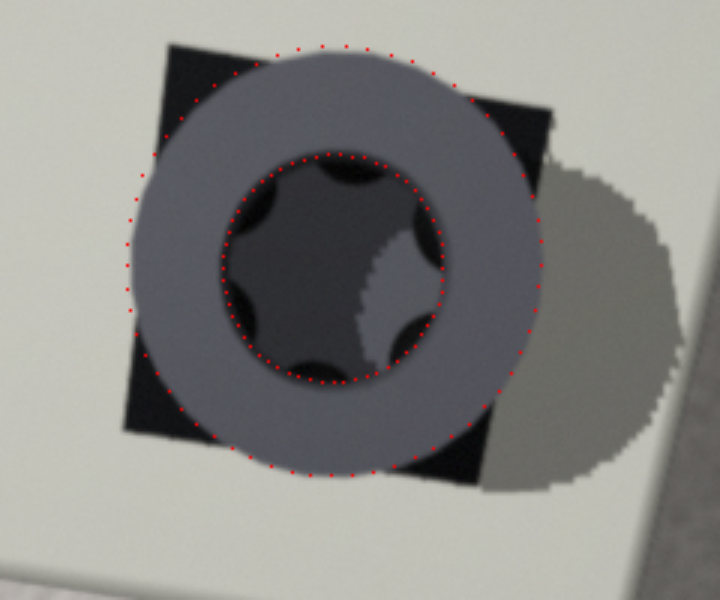

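The dots lie on the mouth rim to within a pixel, so the mouth is at about (0.571, 0.080). On to the cup.

```bash
python3 -m jog '[[85,-0.16,-0.04,-1,0,0.4,0],[85,-0.16,-0.04,-1,0,0.4,0],[85,-0.16,-0.04,-1,0,0.4,0],[85,-0.16,-0.04,-1,0,0.4,0],[85,-0.16,-0.04,-1,0,0.4,0],[85,-0.16,-0.04,-1,0,0.4,0],[85,-0.16,-0.04,-1,0,0.4,0],[85,-0.16,-0.04,-1,0,0.4,0]]'
python3 -c "
from h import *
s=snap('wrist','w3')
for r in tip_of('wrist','cup')[:5]: print(round(r['p'],2),np.round(r['location'],4),proj(s,r['location']))
st()
plan([0.439,-0.261,0.2],-31,6)"
```

```text
time: 4.95
position: [0.5032, -0.1593, 0.2414]
ee_rot: [-0.689, 0.121, -0.115, 0.705]
force: [0.8, -0.8, 0.6]
opening: 0.0847
0.88 [ 0.5363 -0.2515 -0.001 ] (np.float64(337.6), np.float64(244.1))
0.76 [ 0.4382 -0.3607  0.0013] (np.float64(286.5), np.float64(350.7))
0.76 [ 0.4575 -0.1598 -0.0012] (np.float64(243.1), np.float64(190.7))
0.62 [ 0.3395 -0.2552 -0.0016] (np.float64(177.6), np.float64(298.2))
t5.05 p [ 0.5016 -0.1626  0.2419] yaw -19.5 tilt [-0.0113  0.0198] F [-0.08 -0.65  0.18] open 0.0850 q7 0.15
t [-0.108  0.271 -0.774] r [-0.03   0.319 -0.021] n 6
```

View pics/w3.png

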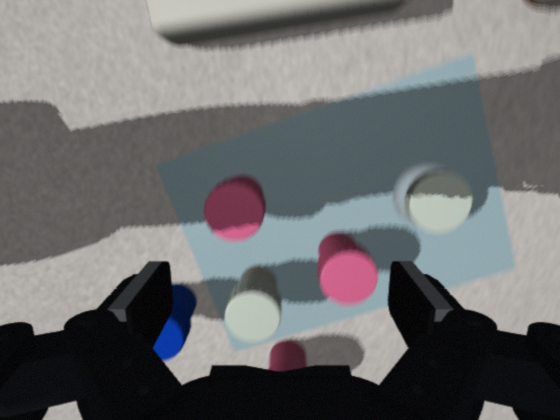

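The white-capped cup is at (252,313), the pinks at (235,210), (347,275) and (288,355), the blue at (172,330), and the jar at (440,200). I'll fit the cap's top circle.

```bash
python3 - <<'E'
from h import *
s=snapshot('wrist'); K=(s['fx'],s['fy'],s['cx'],s['cy']); im=s['color']; V=s['view']
f=circfit(im,V,K,(.439,-.261),.077,.027,-1,span=.012); print(f)
s=snapshot('top'); print(circfit(s['color'],s['view'],(s['fx'],s['fy'],s['cx'],s['cy']),(.439,-.261),.077,.027,-1,span=.012))
print(circfit(s['color'],s['view'],(s['fx'],s['fy'],s['cx'],s['cy']),(.571,.08),.132,.0245,1,span=.008))
d=im.copy(); s=snapshot('wrist')
for t in np.linspace(0,2*np.pi,60):
   u=proj(s,[f[1][0]+.027*np.cos(t),f[1][1]+.027*np.sin(t),.077]); cv2.circle(d,(int(round(u[0])),int(round(u[1]))),0,(0,0,255),-1)
cv2.imwrite('pics/fit2.png',cv2.resize(d[250:370,170:330],None,fx=4,fy=4))
E
```

```text
(array([14.9618,  0.4385, -0.26  ]), array([ 0.4381, -0.2602]))
(array([ 0.2855,  0.4475, -0.2535]), array([ 0.4474, -0.2535]))
(array([8.705 , 0.573 , 0.0795]), array([0.573 , 0.0794]))
```

View pics/fit2.png

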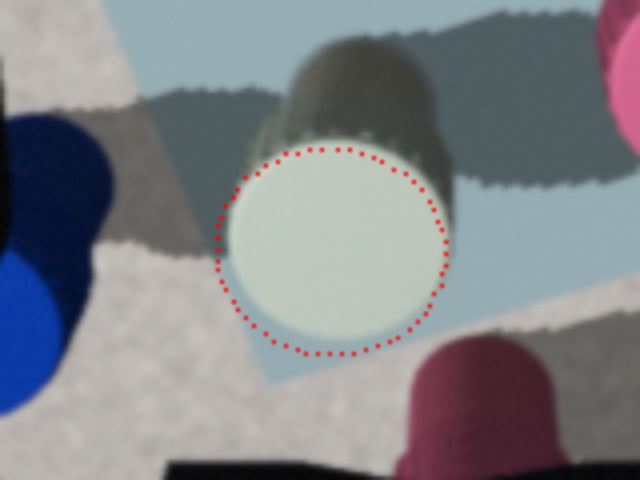

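```bash
sed -i 's/,-15,15)/,-40,40)/' h.py; python3 - <<'E'
from h import *
st()
s=snapshot('wrist'); K=(s['fx'],s['fy'],s['cx'],s['cy']); im=s['color']
f=circfit(im,s['view'],K,(.439,-.261),.077,.027,-1,span=.012); print(f)
f=circfit(im,s['view'],K,(.439,-.261),.077,.026,-1,span=.012); print(f)
d=im.copy()
for t in np.linspace(0,2*np.pi,60):
   u=proj(s,[f[1][0]+.026*np.cos(t),f[1][1]+.026*np.sin(t),.077]); cv2.circle(d,(int(round(u[0])),int(round(u[1]))),0,(0,0,255),-1)
cv2.imwrite('pics/fit3.png',cv2.resize(d[250:370,170:330],None,fx=4,fy=4))
st()
plan([0.438,-0.261,0.2],-31,6)
E
```

```text
t5.20 p [ 0.5037 -0.1582  0.2414] yaw -19.1 tilt [-0.0117  0.0221] F [0.1  0.87 0.49] open 0.0848 q7 0.15
(array([27.0575,  0.4375, -0.2615]), array([ 0.4377, -0.2614]))
(array([30.0158,  0.438 , -0.2615]), array([ 0.4379, -0.2614]))
t5.25 p [ 0.5037 -0.158   0.2413] yaw -19.1 tilt [-0.0119  0.022 ] F [-0.04  0.77 -0.81] open 0.0847 q7 0.15
t [-0.119  0.266 -0.81 ] r [-0.033  0.331 -0.023] n 6
```

View pics/fit3.png

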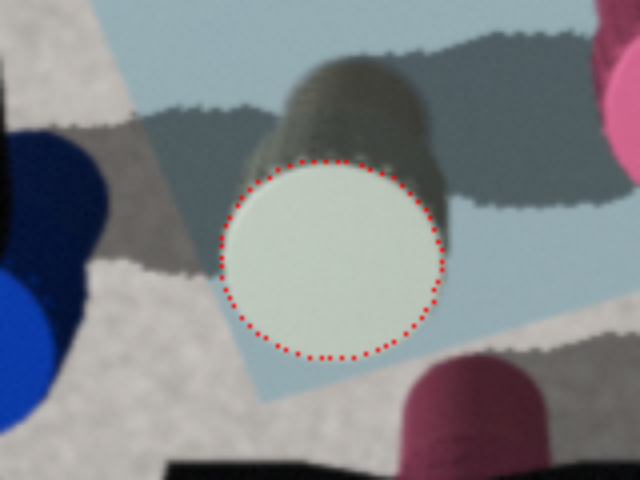

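The dots hug the cap, putting the cup at (0.4378, -0.2614). The arm swings a few mm after a stop, so I'll add rest rows.

```bash
python3 -m jog '[[85,-0.12,0.27,-0.81,0,0.3,0],[85,-0.12,0.27,-0.81,0,0.3,0],[85,-0.12,0.27,-0.81,0,0.3,0],[85,-0.12,0.27,-0.81,0,0.3,0],[85,-0.12,0.27,-0.81,0,0.3,0],[85,-0.12,0.27,-0.81,0,0.3,0],[85,0,0,0,0,0,0],[85,0,0,0,0,0,0]]'
python3 -c "
from h import *
st()
plan([0.4378,-0.2614,0.12],-31,4)"
```

```text
time: 5.92
position: [0.4462, -0.2519, 0.1951]
ee_rot: [-0.675, 0.178, -0.171, 0.695]
force: [1.3, -0.1, -0.2]
opening: 0.0851
t5.92 p [ 0.4462 -0.2519  0.1951] yaw -28.6 tilt [-0.0162  0.0241] F [ 1.34 -0.1  -0.17] open 0.0851 q7 0.26
t [-0.019  0.749 -0.135] r [-0.057  0.098 -0.04 ] n 4
```

```bash
python3 -m jog '[[85,-0.02,0.75,-0.13,-0.06,0.1,-0.04],[85,-0.02,0.75,-0.13,-0.06,0.1,-0.04],[85,-0.02,0.75,-0.13,-0.06,0.1,-0.04],[80,-0.02,0.75,-0.13,-0.06,0.1,-0.04],[78,0,0,0,0,0,0],[78,0,0,0,0,0,0]]'
python3 -c "
from h import *
st()
plan([0.4378,-0.2614,0.045],-31,4)
s=snap('wrist','w4')"
```

```text
time: 6.42
position: [0.4463, -0.2535, 0.1185]
ee_rot: [-0.683, 0.182, -0.185, 0.683]
force: [-0.3, 0.1, -0.0]
opening: 0.078
t6.42 p [ 0.4463 -0.2535  0.1185] yaw -30.1 tilt [0.0046 0.0023] F [-0.27  0.11 -0.02] open 0.0780 q7 0.30
t [-0.036  0.735 -0.112] r [-0.006  0.039  0.011] n 4
```

View pics/w4.png

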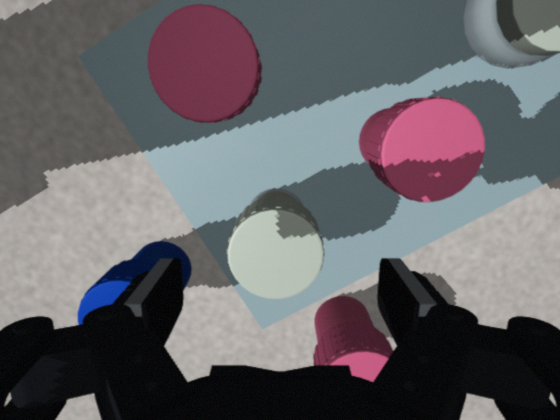

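The cup's cap is at (276,252), still about 10 mm away in -z. I'll refine and correct sideways before going down.

```bash
python3 -c "
from h import *
s=snapshot('wrist'); K=(s['fx'],s['fy'],s['cx'],s['cy'])
f=circfit(s['color'],s['view'],K,(.438,-.261),.077,.0265,-1); print(f)
plan([f[1][0],f[1][1],0.115],-31,2)
"
```

```text
(array([31.5962,  0.4375, -0.2615]), array([ 0.4378, -0.2615]))
t [-0.074  0.082 -0.22 ] r [-0.012  0.077  0.027] n 2
```

```bash
python3 -m jog '[[78,-0.08,0.05,-0.25,0,0.08,0.02],[78,-0.08,0.05,-0.25,0,0.08,0.02],[78,0,0,0,0,0,0],[78,0,0,0,0,0,0]]'
python3 -c "
from h import *
st()
plan([0.4378,-0.2615,0.043],-31,4)"
```

```text
time: 6.85
position: [0.4381, -0.2638, 0.1195]
ee_rot: [-0.681, 0.187, -0.191, 0.682]
force: [-0.2, 0.1, 0.4]
opening: 0.0778
t6.85 p [ 0.4381 -0.2638  0.1195] yaw -31.0 tilt [0.0061 0.0038] F [-0.2   0.12  0.41] open 0.0778 q7 0.31
t [-0.017  0.765  0.017] r [-0.009 -0.     0.015] n 4
```

```bash
python3 -m jog '[[78,-0.02,0.7,0.03,-0.01,0,0.01],[78,-0.02,0.7,0.02,-0.01,0,0.01],[78,-0.02,0.7,0.02,-0.01,0,0.01],[78,-0.02,0.6,0.02,-0.01,0,0.01],[78,0,0.1,0,0,0,0],[78,0,0,0,0,0,0]]'
python3 -c "
from h import *
st()
plan([0.4378,-0.2615,0.043],-31,2)"
```

```text
time: 7.35
position: [0.4398, -0.2634, 0.0503]
ee_rot: [0.682, -0.187, 0.193, -0.681]
force: [-0.9, -0.5, -0.1]
opening: 0.0778
t7.35 p [ 0.4398 -0.2634  0.0503] yaw -31.1 tilt [0.0091 0.0008] F [-0.89 -0.48 -0.14] open 0.0778 q7 0.38
t [-0.056  0.145  0.012] r [-0.004 -0.012  0.043] n 2
```

```bash
python3 -m jog '[[78,-0.07,0.17,0.02,0,0,0.05],[78,-0.06,0.17,0.02,0,0,0.05],[78,0,0,0,0,0,0.02],[78,0,0,0,0,0,0]]'
python3 -c "
from h import *
st()
plan([0.4378,-0.2615,0.043],-31,1)"
```

```text
time: 7.68
position: [0.4384, -0.2616, 0.0433]
ee_rot: [-0.68, 0.191, -0.19, 0.682]
force: [0.9, -0.2, 0.3]
opening: 0.078
t7.68 p [ 0.4384 -0.2616  0.0433] yaw -31.2 tilt [-0.0018  0.0012] F [ 0.91 -0.22  0.29] open 0.0780 q7 0.38
t [-0.023  0.013 -0.007] r [-0.012 -0.031 -0.017] n 1
```

```bash
python3 -m jog '[[45,0,0,0,0,0,0],[45,0,0,0,0,0,0],[45,0,0,0,0,0,0],[45,0,0,0,0,0,0],[45,0,0,0,0,0,0],[45,0,0,0,0,0,0]]' 60
python3 -c "
from h import *
st()"
```

```text
time: 8.18
position: [0.4389, -0.2617, 0.0447]
ee_rot: [-0.681, 0.19, -0.19, 0.682]
force: [-0.5, 1.1, -1.7]
opening: 0.0527
t8.18 p [ 0.4389 -0.2617  0.0447] yaw -31.2 tilt [-0.0001  0.0016] F [-0.53  1.1  -1.68] open 0.0527 q7 0.38
```

```bash
python3 -m jog '[[45,0,-0.2,0,0,0,0],[45,0,-0.4,0,0,0,0],[45,0,-0.8,0,0,0,0],[45,0,-1,0,0,0,0],[45,0,-1,0,0,0,0],[45,0,-1,0,0,0,0],[45,0,-0.6,0,0,0,0],[45,0,0,0,0,0,0]]'
python3 -c "
from h import *
st()
snap('wrist','w5'); snap('scene','s5')"
```

```text
time: 8.85
position: [0.4365, -0.262, 0.1784]
ee_rot: [-0.68, 0.192, -0.189, 0.681]
force: [-0.1, -0.4, -2.6]
opening: 0.0525
t8.85 p [ 0.4365 -0.262   0.1784] yaw -31.3 tilt [-0.0042  0.0005] F [-0.08 -0.38 -2.59] open 0.0525 q7 0.24
```

View pics/w5.png

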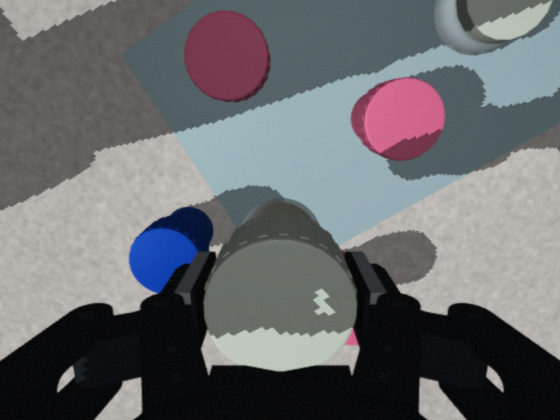

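View pics/s5.png

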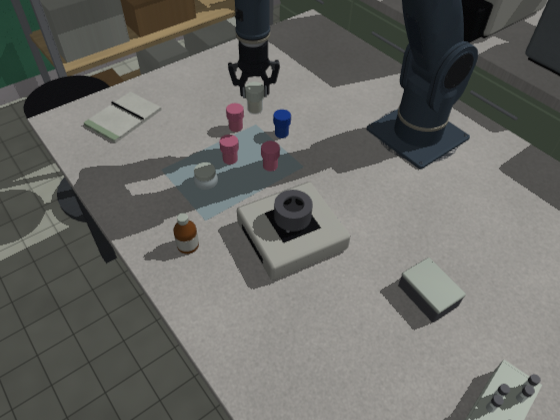

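The scene picture shows the cup hanging in the hand at (255,95) with every neighbour still in place; the wrist picture shows the cap between the pads at (280,300). Next I carry it over the collar.

```bash
python3 -c "
from h import *
plan([0.571,0.0803,0.215],8,16)"
```

```text
t [ 0.142 -0.098  0.925] r [-0.002 -0.409 -0.004] n 16
```

```bash
python3 -m jog '[[45,0.05,-0.3,0.3,0,-0.1,0],[45,0.1,-0.3,0.6,0,-0.3,0],[45,0.14,-0.2,0.9,0,-0.4,0],[45,0.14,-0.1,0.9,0,-0.4,0],[45,0.14,-0.1,0.9,0,-0.4,0],[45,0.14,-0.1,0.9,0,-0.4,0],[45,0.14,-0.1,0.9,0,-0.4,0],[45,0.14,-0.1,0.9,0,-0.4,0]]'
python3 -c "
from h import *
st()
plan([0.571,0.0803,0.215],8,10)"
```

```text
time: 9.62
position: [0.52, -0.1223, 0.2027]
ee_rot: [-0.7, 0.095, -0.079, 0.703]
force: [0.2, -1.0, -1.4]
opening: 0.053
t9.62 p [ 0.52   -0.1223  0.2027] yaw -14.2 tilt [-0.0231  0.0008] F [ 0.18 -1.03 -1.36] open 0.0530 q7 0.16
t [ 0.144 -0.05   0.828] r [-0.005 -0.37  -0.022] n 10
```

```bash
python3 -m jog '[[45,0.14,-0.05,0.9,0,-0.4,-0.03],[45,0.14,-0.05,0.9,0,-0.4,-0.03],[45,0.14,-0.05,0.9,0,-0.4,-0.03],[45,0.14,-0.05,0.9,0,-0.4,-0.03],[45,0.14,-0.05,0.9,0,-0.4,-0.03],[45,0.14,-0.05,0.9,0,-0.4,-0.03],[45,0.14,-0.05,0.8,0,-0.4,-0.02],[45,0.1,-0.05,0.5,0,-0.3,-0.02]]'
python3 -c "
from h import *
st()
plan([0.571,0.0803,0.215],8,4)"
```

```text
time: 10.28
position: [0.5631, 0.0577, 0.2045]
ee_rot: [-0.704, -0.031, 0.042, 0.708]
force: [-0.3, 0.7, -2.3]
opening: 0.0524
t10.28 p [0.5631 0.0577 0.2045] yaw 5.9 tilt [-0.0155  0.0067] F [-0.3   0.74 -2.26] open 0.0524 q7 0.13
t [ 0.104 -0.105  0.216] r [-0.017 -0.086 -0.037] n 4
```

```bash
python3 -m jog '[[45,0.1,-0.1,0.22,-0.02,-0.09,-0.04],[45,0.1,-0.1,0.22,-0.02,-0.09,-0.04],[45,0.1,-0.1,0.2,-0.02,-0.09,-0.04],[45,0.05,-0.1,0.1,-0.02,0,-0.04],[45,0,0,0,0,0,0],[45,0,0,0,0,0,0]]'
python3 -c "
from h import *
st()
s=snap('wrist','w6');snap('scene','s6')
p=np.array(observe()['position']); K=(s['fx'],s['fy'],s['cx'],s['cy'])
plan([0.571,0.0803,0.205],8,2)
f=circfit(s['color'],s['view'],K,p[:2],p[2]+.0325,.0265,1); print(f, p)
"
```

```text
time: 10.78
position: [0.5691, 0.0795, 0.2134]
ee_rot: [0.707, 0.047, -0.048, -0.704]
force: [-0.0, 0.3, -1.4]
opening: 0.0525
t10.78 p [0.5691 0.0795 0.2134] yaw 7.8 tilt [-0.0018 -0.003 ] F [-0.    0.3  -1.41] open 0.0525 q7 0.11
t [0.041 0.167 0.015] r [ 0.014 -0.02  -0.009] n 2
(array([-0.1639,  0.5626,  0.0718]), array([0.5627, 0.072 ])) [0.56907624 0.07928881 0.21333409]
```

View pics/w6.png

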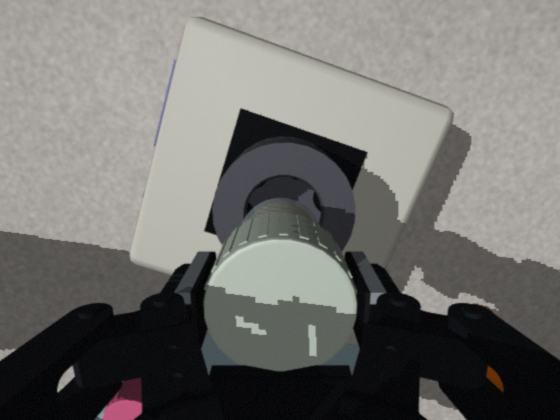

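```bash
python3 -c "
from h import *
a=cv2.imread('pics/s6.png')[120:270,200:380]; cv2.imwrite('pics/s6c.png',cv2.resize(a,None,fx=4,fy=4))"
```

```text
(no output)
```

View pics/s6c.png

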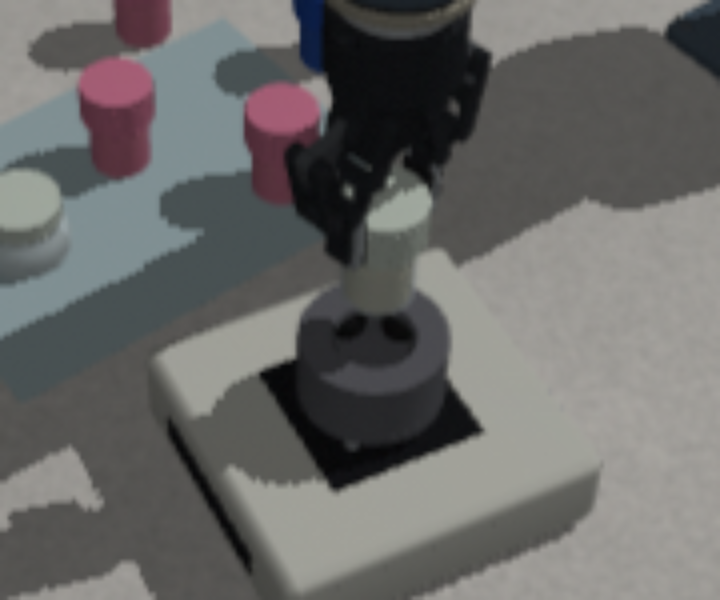

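The cup is above the collar, cap at (280,300) and collar mouth at (285,195). I'll overlay the predicted circles to check both.

```bash
python3 -c "
from h import *
s=snapshot('wrist'); o=observe(); p=np.array(o['position']); a=R.from_quat(o['ee_rot']).apply([0,1,0])
d=cv2.resize(s['color'],None,fx=2,fy=2)
def c(ctr,r,col):
  for t in np.linspace(0,2*np.pi,90):
    u=proj(s,ctr+r*np.array([np.cos(t),np.sin(t),0])); cv2.circle(d,(int(2*u[0]+.5),int(2*u[1]+.5)),1,col,-1)
c(p-a*.0325,.027,(0,0,255))
c(np.array([.5708,.0804,.132]),.046,(0,255,0)); c(np.array([.5708,.0804,.132]),.0245,(0,255,255))
cv2.imwrite('pics/ov.png',d[240:780,300:840]); st()
"
```

```text
t10.93 p [0.569  0.0794 0.2133] yaw 7.8 tilt [-0.0019 -0.0028] F [ 0.26 -0.23 -1.81] open 0.0527 q7 0.11
```

View pics/ov.png

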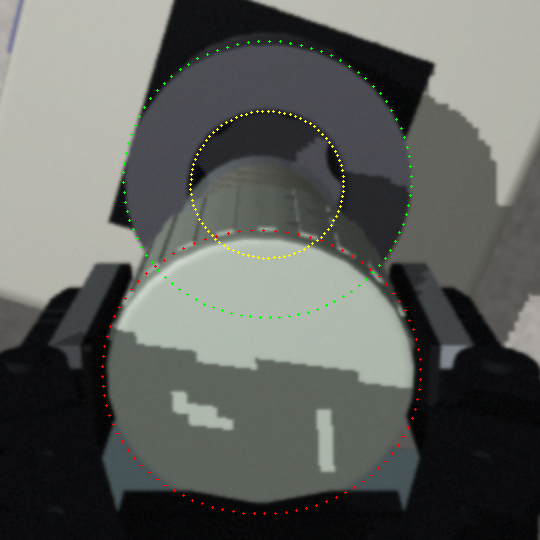

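```bash
python3 -c "
from h import *
plan([0.571,0.081,0.182],8,4)"
python3 -m jog '[[45,0.03,0.32,0.02,0,0,0],[45,0.03,0.32,0.02,0.02,0,0],[45,0.02,0.32,0.02,0.02,0,0],[45,0,0.3,0,0,0,0],[45,0,0,0,0,0,0],[45,0,0,0,0,0,0]]'
python3 -c "
from h import *
st()
plan([0.571,0.081,0.180],8,2)
snap('scene','s7'); a=cv2.imread('pics/s7.png')[150:260,230:350]; cv2.imwrite('pics/s7c.png',cv2.resize(a,None,fx=5,fy=5))
"
```

```text
t [0.022 0.313 0.014] r [ 0.007 -0.01  -0.005] n 4
time: 11.43
position: [0.5703, 0.0794, 0.1772]
ee_rot: [-0.705, -0.045, 0.048, 0.706]
force: [0.9, 0.4, -1.1]
opening: 0.0525
t11.43 p [0.5703 0.0794 0.1772] yaw 7.6 tilt [-0.0039  0.0013] F [ 0.91  0.44 -1.13] open 0.0525 q7 0.13
t [ 0.019 -0.055  0.03 ] r [-0.006 -0.033 -0.019] n 2
```

View pics/s7c.png

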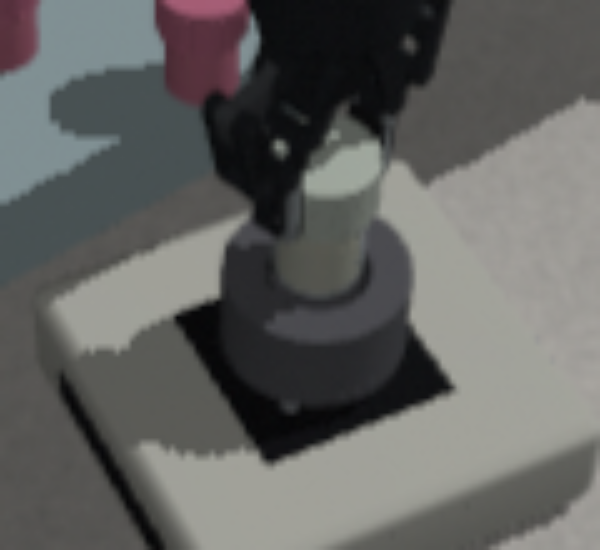

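The cup's lower edge is just at the mouth, (300,280) in the crop, with the gap showing all round on the visible side. I'll centre it and start down.

```bash
python3 -m jog '[[45,0.03,0.04,0.06,-0.02,0,-0.03],[45,0.02,0.05,0.04,0,0,-0.02],[45,0,0.06,0,0,0,0],[45,0,0.06,0,0,0,0],[45,0,0,0,0,0,0]]'
cat >> h.py <<'E'
def favg(n=4):
    F=[]
    for _ in range(n): snapshot('wrist'); F.append(np.r_[observe()['force'],observe()['torque']])
    print('Favg',np.mean(F,0).round(2),'sd',np.std(F,0).round(2)[:3])
E
python3 -c "
from h import *
st(); favg(); st()
plan([0.571,0.081,0.170],8,2)
"
```

```text
time: 11.9
position: [0.5717, 0.0827, 0.1723]
ee_rot: [0.706, 0.048, -0.046, -0.705]
force: [-0.0, -0.2, -2.4]
opening: 0.0525
t11.90 p [0.5717 0.0827 0.1723] yaw 7.6 tilt [ 0.0032 -0.0009] F [-0.04 -0.23 -2.41] open 0.0525 q7 0.12
Favg [ 0.14  0.19 -1.95  0.01  0.01 -0.  ] sd [0.23 0.41 0.27]
t12.10 p [0.5718 0.0826 0.1725] yaw 7.6 tilt [ 0.0034 -0.0009] F [-0.1   0.05 -1.9 ] open 0.0526 q7 0.12
t [-0.021  0.05  -0.029] r [ 0.004 -0.032  0.016] n 2
```

```bash
python3 -m jog '[[45,-0.02,0.08,-0.03,0,0,0.01],[45,-0.01,0.08,-0.02,0,0,0.01],[45,0,0.08,0,0,0,0],[45,0,0,0,0,0,0]]'
python3 -c "
from h import *
st(); favg(); st()
plan([0.571,0.081,0.163],8,2)
"
```

```text
time: 12.43
position: [0.5714, 0.0809, 0.1662]
ee_rot: [0.706, 0.047, -0.046, -0.705]
force: [0.5, 0.0, -1.7]
opening: 0.0526
t12.43 p [0.5714 0.0809 0.1662] yaw 7.6 tilt [ 0.0017 -0.0009] F [ 0.52  0.05 -1.67] open 0.0526 q7 0.13
Favg [-0.18  0.22 -2.57  0.02  0.   -0.01] sd [0.45 0.27 0.62]
t12.63 p [0.5716 0.081  0.1667] yaw 7.6 tilt [ 0.0023 -0.0008] F [ 0.31  0.2  -2.04] open 0.0526 q7 0.13
t [-0.012  0.074  0.002] r [ 0.004 -0.033  0.011] n 2
```

```bash
python3 -m jog '[[45,-0.01,0.03,0,0,1,0.01],[45,-0.01,0.03,0,0,1,0.01],[45,0,0.03,0,0,1,0],[45,0,0.03,0,0,1,0],[45,0,0.02,0,0,-1,0],[45,0,0.02,0,0,-1,0],[45,0,0.02,0,0,-1,0],[45,0,0.02,0,0,-1,0]]'
python3 -c "
from h import *
st();plan([0.571,0.081,0.158],8,2)
"
```

```text
time: 13.3
position: [0.5718, 0.0814, 0.1622]
ee_rot: [0.706, 0.044, -0.042, -0.705]
force: [0.6, -1.9, -1.5]
opening: 0.0525
t13.30 p [0.5718 0.0814 0.1622] yaw 7.0 tilt [ 0.0019 -0.0013] F [ 0.59 -1.89 -1.5 ] open 0.0525 q7 0.12
t [-0.017  0.085 -0.006] r [ 0.006 -0.083  0.009] n 2
```

```bash
python3 -m jog '[[45,0,0.016,0,0,1,0],[45,0,0.016,0,0,1,0],[45,0,0.016,0,0,1,0],[45,0,0.016,0,0,1,0],[45,0,0.016,0,0,-1,0],[45,0,0.016,0,0,-1,0],[45,0,0.016,0,0,-1,0],[45,0,0.016,0,0,-1,0]]'
python3 -c "
from h import *
st();favg(3);st()
"
```

```text
time: 13.97
position: [0.5711, 0.0806, 0.1598]
ee_rot: [0.706, 0.043, -0.043, -0.705]
force: [-0.5, -1.2, -0.4]
opening: 0.0526
t13.97 p [0.5711 0.0806 0.1598] yaw 7.0 tilt [ 0.001  -0.0017] F [-0.52 -1.19 -0.38] open 0.0526 q7 0.12
Favg [-1.1  -0.17 -0.11  0.01  0.34  0.07] sd [0.61 0.76 0.14]
t14.12 p [0.5711 0.0806 0.1599] yaw 6.5 tilt [ 0.0011 -0.001 ] F [-1.37 -1.08 -0.19] open 0.0529 q7 0.12
```

```bash
python3 -m jog '[[45,0,0.016,0,0,1,0],[45,0,0.016,0,0,1,0],[45,0,0.016,0,0,1,0],[45,0,0.016,0,0,1,0],[45,0,0.016,0,0,-1,0],[45,0,0.016,0,0,-1,0],[45,0,0.016,0,0,-1,0],[45,0,0.016,0,0,-1,0]]'
python3 -c "
from h import *
st()
"
```

```text
time: 14.78
position: [0.5712, 0.0806, 0.1582]
ee_rot: [0.707, 0.024, -0.023, -0.706]
force: [-2.8, 0.1, 2.3]
opening: 0.0527
t14.78 p [0.5712 0.0806 0.1582] yaw 3.8 tilt [ 0.002  -0.0008] F [-2.79  0.07  2.33] open 0.0527 q7 0.08
```

```bash
python3 -m jog '[[45,0,0.014,0,0,1,0],[45,0,0.014,0,0,1,0],[45,0,0.014,0,0,1,0],[45,0,0.014,0,0,1,0],[45,0,0.014,0,0,1,0]]'
python3 -m jog '[[45,0,0.014,0,0,-1,0],[45,0,0.014,0,0,-1,0],[45,0,0.014,0,0,-1,0],[45,0,0.014,0,0,-1,0],[45,0,0.014,0,0,-1,0]]'
python3 -c "
from h import *
st()
"
```

```text
time: 15.2
position: [0.5717, 0.0806, 0.1586]
ee_rot: [-0.685, 0.169, -0.172, 0.687]
force: [-1.5, 0.0, 1.8]
opening: 0.0526
time: 15.62
position: [0.5712, 0.0806, 0.1579]
ee_rot: [-0.707, -0.009, 0.006, 0.707]
force: [-2.0, -1.2, 2.1]
opening: 0.0526
t15.62 p [0.5712 0.0806 0.1579] yaw 1.2 tilt [0.0039 0.0001] F [-1.95 -1.19  2.1 ] open 0.0526 q7 0.04
```

```bash
python3 -m jog '[[45,-0.02,0.03,0,0,1,0.01],[45,-0.02,0.03,0,0,1,0.01],[45,0,0.03,0,0,1,0.01],[45,0,0.03,0,0,1,0],[45,0,0.03,0,0,1,0]]'
python3 -m jog '[[45,0,0.03,0,0,-1,0],[45,0,0.03,0,0,-1,0],[45,0,0.03,0,0,-1,0],[45,0,0.03,0,0,-1,0]]'
python3 -c "
from h import *
st()
"
```

```text
time: 16.03
position: [0.5717, 0.0806, 0.1572]
ee_rot: [-0.681, 0.184, -0.187, 0.684]
force: [-2.7, -1.2, 4.5]
opening: 0.0524
time: 16.37
position: [0.5716, 0.0804, 0.1557]
ee_rot: [-0.705, 0.044, -0.048, 0.706]
force: [-3.3, -0.4, 4.3]
opening: 0.0523
t16.37 p [0.5716 0.0804 0.1557] yaw -7.5 tilt [0.0057 0.0029] F [-3.33 -0.37  4.33] open 0.0523 q7 -0.07
```

```bash
python3 -m jog '[[45,-0.04,0.03,0,0,1,0.02],[45,-0.04,0.03,0,0,1,0.02],[45,-0.03,0.03,0,0,1,0.02],[45,-0.02,0.03,0,0,1,0.01],[45,-0.01,0.03,0,0,1,0.01]]'
python3 -m jog '[[45,0,0.03,0,0,-1,0],[45,0,0.03,0,0,-1,0],[45,0,0.03,0,0,-1,0],[45,0,0.03,0,0,-1,0],[45,0,0.03,0,0,-1,0]]'
python3 -c "
from h import *
st()
"
```

```text
time: 16.78
position: [0.5719, 0.0809, 0.1558]
ee_rot: [-0.663, 0.235, -0.238, 0.67]
force: [-1.4, -0.2, 1.4]
opening: 0.0526
time: 17.2
position: [0.5719, 0.08, 0.1534]
ee_rot: [-0.702, 0.06, -0.065, 0.706]
force: [-1.9, 0.2, 1.9]
opening: 0.0525
t17.20 p [0.5719 0.08   0.1534] yaw -10.1 tilt [0.0073 0.0063] F [-1.86  0.21  1.92] open 0.0525 q7 -0.11
```

```bash
python3 -c "
from h import *
plan([0.571,0.081,.152],None,1)
"
python3 -m jog '[[45,-0.02,0.03,0.01,-0.03,1,0.03],[45,-0.02,0.03,0.01,-0.03,1,0.03],[45,-0.02,0.03,0.01,-0.02,1,0.02],[45,-0.02,0.03,0,0,1,0.01],[45,0,0.03,0,0,1,0]]'
python3 -m jog '[[45,0,0.03,0,0,-1,0.01],[45,0,0.03,0,0,-1,0.01],[45,0,0.03,0,0,-1,0.01],[45,0,0.03,0,0,-1,0],[45,0,0.03,0,0,-1,0]]'
python3 -c "
from h import *
st();plan([0.571,0.081,.152],None,1)
"
```

```text
t [-0.041  0.056  0.033] r [-0.06  0.    0.07] n 1
time: 17.62
position: [0.572, 0.0812, 0.1522]
ee_rot: [-0.66, 0.251, -0.252, 0.662]
force: [-1.2, -1.0, -0.2]
opening: 0.0526
time: 18.03
position: [0.5722, 0.08, 0.1491]
ee_rot: [-0.703, 0.078, -0.078, 0.703]
force: [-1.5, -0.4, 2.0]
opening: 0.0525
t18.03 p [0.5722 0.08   0.1491] yaw -12.7 tilt [-0.0003  0.0004] F [-1.5  -0.41  2.04] open 0.0525 q7 -0.14
t [-0.054 -0.114  0.029] r [-0.004 -0.    -0.003] n 1
```

```bash
python3 -m jog '[[45,-0.03,0.03,0.01,0,1,0],[45,-0.03,0.03,0.01,0,1,0],[45,-0.02,0.03,0.01,0,1,0],[45,-0.02,0.03,0,0,1,0],[45,0,0.03,0,0,0.5,0]]'
python3 -m jog '[[45,0,0.03,0,0,-1,0],[45,0,0.03,0.01,0,-1,0],[45,0,0.03,0.01,0,-1,0],[45,0,0.03,0,0,-1,0],[45,0,0.03,0,0,-1,0]]'
python3 -c "
from h import *
st();plan([0.571,0.081,.152],None,1)
"
```

```text
time: 18.45
position: [0.5718, 0.0812, 0.1476]
ee_rot: [-0.661, 0.248, -0.251, 0.663]
force: [-1.9, -0.3, 0.3]
opening: 0.0524
time: 18.87
position: [0.572, 0.0801, 0.1448]
ee_rot: [0.704, -0.072, 0.076, -0.703]
force: [-2.4, 0.1, 2.3]
opening: 0.0526
t18.87 p [0.572  0.0801 0.1448] yaw -12.1 tilt [ 0.0056 -0.0003] F [-2.39  0.12  2.28] open 0.0526 q7 -0.14
t [-0.046 -0.29   0.027] r [ 0.003 -0.     0.053] n 1
```

```bash
python3 -m jog '[[45,-0.03,0.03,0.01,0,1,0.02],[45,-0.03,0.03,0.01,0,1,0.02],[45,-0.02,0.03,0.01,0,1,0.01],[45,-0.02,0.03,0,0,1,0.01],[45,0,0.03,0,0,0.5,0]]'
python3 -m jog '[[45,0,0.03,0,0,-1,0],[45,0,0.03,0.01,0,-1,0.01],[45,0,0.03,0.01,0,-1,0],[45,0,0.03,0,0,-1,0],[45,0,0.03,0,0,-1,0]]'
python3 -c "
from h import *
st();plan([0.571,0.081,.152],None,1)
"
```

```text
time: 19.28
position: [0.5718, 0.0811, 0.1433]
ee_rot: [-0.662, 0.245, -0.247, 0.664]
force: [-2.0, -0.6, 1.4]
opening: 0.0524
time: 19.7
position: [0.5721, 0.08, 0.1404]
ee_rot: [0.704, -0.069, 0.072, -0.704]
force: [-2.0, -0.6, 2.2]
opening: 0.0525
t19.70 p [0.5721 0.08   0.1404] yaw -11.4 tilt [0.0043 0.0003] F [-2.03 -0.58  2.15] open 0.0525 q7 -0.12
t [-0.047 -0.464  0.03 ] r [-0.003  0.     0.041] n 1
```

```bash
python3 -m jog '[[45,-0.03,0.03,0.01,0,1,0.02],[45,-0.03,0.03,0.01,0,1,0.02],[45,-0.02,0.03,0.01,0,1,0.01],[45,-0.02,0.03,0,0,1,0.01],[45,0,0.03,0,0,0.5,0]]'
python3 -m jog '[[45,0,0.03,0,0,-1,0],[45,0,0.03,0.01,0,-1,0.01],[45,0,0.03,0.01,0,-1,0],[45,0,0.03,0,0,-1,0]]'
python3 -c "
from h import *
st();plan([0.571,0.081,.152],None,1)
"
```

```text
time: 20.12
position: [0.5718, 0.0811, 0.1389]
ee_rot: [-0.663, 0.241, -0.243, 0.666]
force: [-1.4, -0.6, 1.8]
opening: 0.0524
time: 20.45
position: [0.5724, 0.0801, 0.1366]
ee_rot: [-0.699, 0.102, -0.105, 0.7]
force: [-2.7, 0.1, 2.0]
opening: 0.0527
t20.45 p [0.5724 0.0801 0.1366] yaw -16.8 tilt [0.0033 0.0013] F [-2.69  0.09  2.04] open 0.0527 q7 -0.19
t [-0.061 -0.616  0.018] r [-0.012  0.     0.031] n 1
```

```bash
python3 -m jog '[[45,-0.03,0.025,0.01,0,1,0.01],[45,-0.03,0.025,0.01,0,1,0.01],[45,-0.02,0.025,0.01,0,1,0.01],[45,-0.02,0.025,0,0,1,0]]'
python3 -m jog '[[45,0,0.025,0,0,-1,0],[45,0,0.025,0.01,0,-1,0],[45,0,0.025,0.01,0,-1,0],[45,0,0.025,0,0,-1,0]]'
python3 -c "
from h import *
st()
"
```

```text
time: 20.78
position: [0.5716, 0.0813, 0.1358]
ee_rot: [-0.659, 0.252, -0.254, 0.662]
force: [-0.8, -2.1, 0.8]
opening: 0.0529
time: 21.12
position: [0.5725, 0.0803, 0.1341]
ee_rot: [-0.697, 0.114, -0.118, 0.698]
force: [-2.7, 0.8, 3.1]
opening: 0.0524
t21.12 p [0.5725 0.0803 0.1341] yaw -19.0 tilt [0.0057 0.0015] F [-2.72  0.77  3.14] open 0.0524 q7 -0.22
```

```bash
python3 -m jog '[[45,-0.03,0.025,0.01,0,1,0.02],[45,-0.03,0.025,0.01,0,1,0.02],[45,-0.02,0.025,0.01,0,1,0.01],[45,-0.02,0.025,0,0,1,0]]'
python3 -m jog '[[45,0,0.025,0,0,-1,0],[45,0,0.025,0.01,0,-1,0],[45,0,0.025,0.01,0,-1,0],[45,0,0.025,0,0,-1,0]]'
python3 -c "
from h import *
st(); favg(3); st()
snap('scene','s8'); a=cv2.imread('pics/s8.png')[150:260,230:350]; cv2.imwrite('pics/s8c.png',cv2.resize(a,None,fx=5,fy=5,interpolation=2))
"
```

```text
time: 21.45
position: [0.5717, 0.0806, 0.134]
ee_rot: [-0.654, 0.264, -0.266, 0.657]
force: [-2.3, -1.1, 3.3]
opening: 0.0526
time: 21.78
position: [0.5727, 0.0803, 0.1332]
ee_rot: [-0.694, 0.127, -0.132, 0.696]
force: [-4.5, -1.1, 5.5]
opening: 0.0528
t21.78 p [0.5727 0.0803 0.1332] yaw -21.1 tilt [0.0059 0.0032] F [-4.48 -1.14  5.54] open 0.0528 q7 -0.25
Favg [-3.71 -1.18  5.1  -0.23  0.97  0.36] sd [0.61 0.07 0.08]
t21.93 p [0.5727 0.0807 0.1332] yaw -21.4 tilt [0.0056 0.0038] F [-3.98 -1.21  4.99] open 0.0526 q7 -0.25
```

View pics/s8c.png

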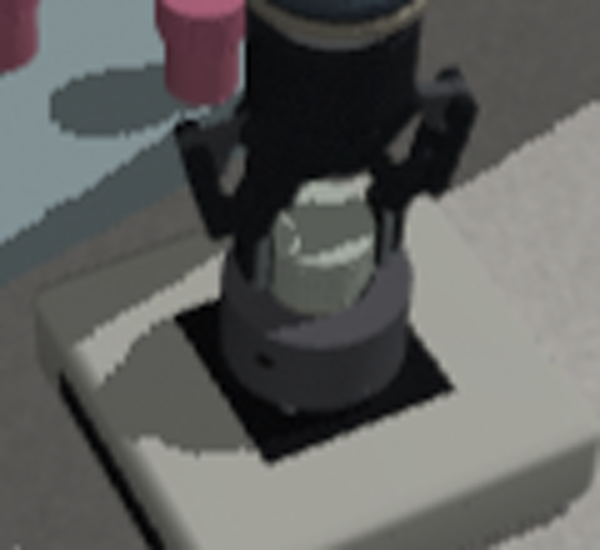

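The force now climbs at the spring rate (about 2 N over 0.8 mm), and height agrees with force: about 7 N means about 3.3 mm sunk, and the TCP is at 0.1332. So the cup's bottom is on the floor. I'll relieve the side load and tilt, then press to about 5 mm (Fz about +8.5).

```bash
python3 -m jog '[[45,-0.06,0.01,-0.02,-0.03,0,0.04],[45,-0.06,0.01,-0.02,-0.02,0,0.03],[45,-0.04,0.01,0,0,0,0],[45,0,0.01,0,0,0,0]]'
python3 -c "
from h import *
st(); favg(3); st()
"
```

```text
time: 22.32
position: [0.5722, 0.0807, 0.1338]
ee_rot: [0.694, -0.134, 0.138, -0.693]
force: [-0.7, -1.9, 3.7]
opening: 0.0522
t22.32 p [0.5722 0.0807 0.1338] yaw -22.3 tilt [0.0057 0.0002] F [-0.7  -1.87  3.75] open 0.0522 q7 -0.27
Favg [-0.19 -2.26  3.75 -0.38  0.03  0.21] sd [0.14 0.27 0.35]
t22.47 p [0.5722 0.0807 0.1337] yaw -22.2 tilt [0.0056 0.0003] F [-0.3  -2.12  3.34] open 0.0526 q7 -0.27
```

```bash
python3 -m jog '[[45,0,0.05,-0.03,0,0.3,0.03],[45,0,0.05,-0.03,0,0.3,0.02],[45,0,0.05,-0.01,0,-0.3,0.01],[45,0,0.05,0,0,-0.3,0]]'
python3 -c "
from h import *
st(); favg(2); st()
"
```

```text
time: 22.8
position: [0.5721, 0.0804, 0.1298]
ee_rot: [-0.692, 0.139, -0.139, 0.695]
force: [-2.2, -1.7, 12.0]
opening: 0.0526
t22.80 p [0.5721 0.0804 0.1298] yaw -22.7 tilt [-0.0009  0.0037] F [-2.16 -1.7  12.01] open 0.0526 q7 -0.26
Favg [-1.930e+00 -1.180e+00  1.084e+01 -1.700e-01  5.000e-01 -1.000e-02] sd [0.59 0.05 0.17]
t22.90 p [0.5721 0.0804 0.1298] yaw -22.6 tilt [-0.0008  0.0039] F [-2.52 -1.23 11.01] open 0.0524 q7 -0.26
```

That went to about 6.3 mm: a little deep, but inside the 8 mm limit. I'll back up to 5 mm, hold briefly, then ease off.

```bash
python3 -m jog '[[45,0.0,-0.05,0,0,0,0],[45,0,0,0,0,0,0],[45,0,0,0,0,0,0]]'
python3 -c "
from h import *
st(); favg(2); st()
"
```

```text
time: 23.15
position: [0.5721, 0.0805, 0.132]
ee_rot: [-0.691, 0.141, -0.14, 0.695]
force: [-1.2, -2.0, 6.6]
opening: 0.0527
t23.15 p [0.5721 0.0805 0.132 ] yaw -22.9 tilt [-0.0013  0.0052] F [-1.18 -2.02  6.56] open 0.0527 q7 -0.27
Favg [-0.96 -1.4   7.19 -0.35  0.27  0.23] sd [0.   0.59 0.12]
t23.25 p [0.5721 0.0805 0.1321] yaw -22.9 tilt [-0.0013  0.0052] F [-0.96 -1.98  7.31] open 0.0527 q7 -0.27
```

```bash
python3 -m jog '[[45,0,-0.04,0,-0.03,0,0],[45,0,-0.03,-0.02,-0.03,0,0],[45,0,-0.02,0,0,0,0],[45,0,0,0,0,0,0],[45,0,0,0,0,0,0]]'
python3 -c "
from h import *
st(); favg(3); st()
"
```

```text
time: 23.67
position: [0.572, 0.0804, 0.1342]
ee_rot: [0.693, -0.143, 0.142, -0.693]
force: [0.7, -1.7, 2.6]
opening: 0.0521
t23.67 p [0.572  0.0804 0.1342] yaw -23.2 tilt [-0.0017 -0.0004] F [ 0.68 -1.65  2.6 ] open 0.0521 q7 -0.28
Favg [ 0.4  -1.08  2.99 -0.23 -0.16  0.28] sd [0.1  0.28 0.13]
t23.82 p [0.572  0.0804 0.1342] yaw -23.2 tilt [-0.0016 -0.0003] F [ 0.51 -1.21  2.83] open 0.0524 q7 -0.28
```

```bash
python3 -m jog '[[45,0,-0.025,-0.02,0,0,0],[45,0,-0.025,-0.01,0,0,0],[45,0,-0.01,0,0,0,0],[45,0,0,0,0,0,0],[45,0,0,0,0,0,0]]'
python3 -c "
from h import *
st(); favg(3); st()
"
```

```text
time: 24.23
position: [0.572, 0.0804, 0.1354]
ee_rot: [-0.692, 0.142, -0.141, 0.693]
force: [0.9, -0.4, -0.2]
opening: 0.0526
t24.23 p [0.572  0.0804 0.1354] yaw -23.2 tilt [-0.0016  0.0003] F [ 0.89 -0.36 -0.17] open 0.0526 q7 -0.28
Favg [ 1.59 -0.62  0.28 -0.11 -0.41  0.26] sd [0.21 0.19 0.35]
t24.38 p [0.572  0.0804 0.1354] yaw -23.2 tilt [-0.0016  0.0004] F [ 1.72 -0.57  0.17] open 0.0524 q7 -0.28
```

Fz is about 0, so the holder is floating with just the cup's weight (about 0.9 mm). I'll hold for a while to let it settle, and check.

```bash
python3 -m jog '[[45,0,0,0,0,0,0],[45,0,0,0,0,0,0],[45,0,0,0,0,0,0],[45,0,0,0,0,0,0],[45,0,0,0,0,0,0],[45,0,0,0,0,0,0],[45,0,0,0,0,0,0],[45,0,0,0,0,0,0]]'
python3 -c "
from h import *
st(); favg(3); st()
s=snap('wrist','w9')
for c in ['scene','top','wrist']:
  s=snapshot(c)
  for t in ['cup','seat','collar_top']:
    for r in tip_of(c,t):
      if abs(r['location'][0]-.571)<.05 and abs(r['location'][1]-.08)<.05: print(c,t,round(r['p'],2),np.round(r['location'],4))
"
```

```text
time: 25.05
position: [0.572, 0.0804, 0.1353]
ee_rot: [-0.692, 0.143, -0.141, 0.693]
force: [1.6, -0.8, 1.0]
opening: 0.0528
t25.05 p [0.572  0.0804 0.1353] yaw -23.2 tilt [-0.0016  0.0003] F [ 1.55 -0.81  1.04] open 0.0528 q7 -0.28
Favg [ 1.31 -0.91  0.56 -0.11 -0.34  0.27] sd [0.32 0.37 0.03]
t25.20 p [0.572  0.0804 0.1353] yaw -23.2 tilt [-0.0017  0.0003] F [ 1.4  -0.8   0.55] open 0.0525 q7 -0.28
scene cup 0.65 [0.5724 0.0817 0.0885]
scene seat 0.74 [0.5704 0.0805 0.1345]
scene seat 0.62 [0.5712 0.0779 0.0927]
scene collar_top 0.92 [0.5694 0.0786 0.1343]
wrist cup 0.59 [0.5669 0.0787 0.0933]
```

View pics/w9.png

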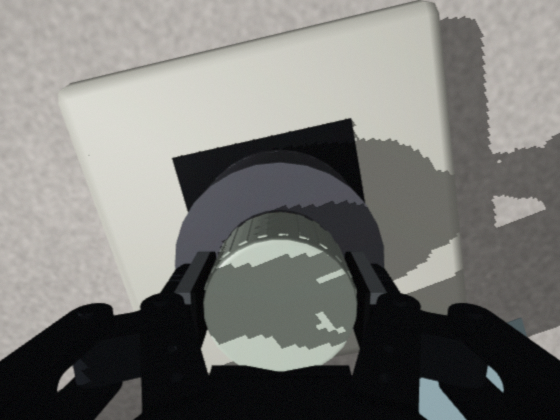

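The picture shows the cap at (280,300) seated just above the collar, concentric with it. The networks put the cup's underside at about 0.09. Letting go.

```bash
python3 -m jog '[[60,0,0,0,0,0,0],[75,0,0,0,0,0,0],[85,0,0,0,0,0,0],[85,0,0,0,0,0,0],[85,0,0,0,0,0,0],[85,0,0,0,0,0,0]]'
python3 -c "
from h import *
st()
snap('wrist','w10')"
```

```text
time: 26.35
position: [0.57, 0.0808, 0.1345]
ee_rot: [-0.692, 0.144, -0.14, 0.693]
force: [-0.2, -0.5, 0.6]
opening: 0.0853
t26.35 p [0.57   0.0808 0.1345] yaw -23.2 tilt [-0.0058 -0.0007] F [-0.22 -0.48  0.58] open 0.0853 q7 -0.28
```

View pics/w10.png

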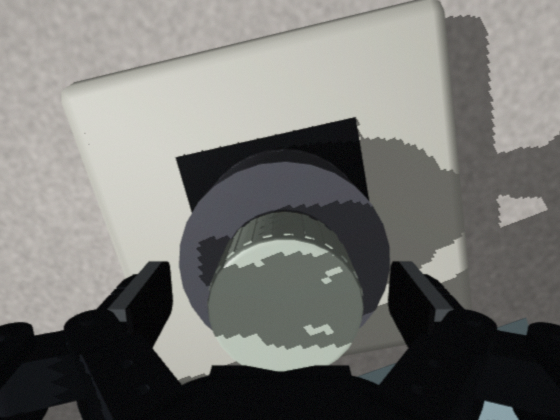

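The fingers stand clear of the cap on both sides, at (172,..) and (388,..). Lifting straight up.

```bash
python3 -m jog '[[85,0,-0.3,0,0,0,0],[85,0,-0.6,0,0,0,0],[85,0,-1,0,0,0,0],[85,0,-1,0,0,0,0],[85,0,-1,0,0,0,0],[85,0,-1,0,0,0,0],[85,0,-0.5,0,0,0,0],[85,0,0,0,0,0,0]]'
python3 -m jog '[[85,0,-0.4,-0.8,0,0,0],[85,0,-0.4,-0.8,0,0,0],[85,0,-0.4,-0.8,0,0,0],[85,0,-0.2,-0.5,0,0,0],[85,0,0,0,0,0,0],[85,0,0,0,0,0,0],[85,0,0,0,0,0,0]]'
python3 -c "
from h import *
st()
s=snap('wrist','w11'); p=s['color']; K=(s['fx'],s['fy'],s['cx'],s['cy'])
d=s['color'].copy()
for z,r,c,ctr in((.168,.027,(0,0,255),(.571,.0805)),(.1312,.046,(0,255,0),(.571,.0805))):
  for t in np.linspace(0,6.28,90):
    u=proj(s,[ctr[0]+r*np.cos(t),ctr[1]+r*np.sin(t),z]); cv2.circle(d,(int(u[0]+.5),int(u[1]+.5)),0,c,-1)
cv2.imwrite('pics/ov2.png',d)
print(circfit(s['color'],s['view'],K,(.571,.0805),.168,.0265,-1))
snap('scene','s11'); a=cv2.imread('pics/s11.png')[120:260,190:350]; cv2.imwrite('pics/s11c.png',cv2.resize(a,None,fx=4,fy=4,interpolation=2))
for c in ['scene','top','wrist']:
  snapshot(c)
  for t in ['cup','seat','collar_top','jar','reagent','tip_box']:
    for r in tip_of(c,t)[:4]:
      if t!='cup' or r['location'][1]>0: print(c,t,round(r['p'],2),np.round(r['location'],4))
"
```

```text
time: 27.07
position: [0.5695, 0.0795, 0.2782]
ee_rot: [0.693, -0.146, 0.14, -0.692]
force: [0.5, -0.2, 0.4]
opening: 0.0851
time: 27.65
position: [0.538, 0.0076, 0.3153]
ee_rot: [0.693, -0.147, 0.141, -0.692]
force: [0.1, 1.0, -0.2]
opening: 0.0851
t27.65 p [0.538  0.0076 0.3153] yaw -23.5 tilt [-0.0082 -0.0023] F [ 0.1   1.04 -0.24] open 0.0851 q7 -0.28
(array([40.    ,  0.572 ,  0.0795]), array([0.5713, 0.0797]))
scene cup 0.89 [0.568  0.0784 0.0905]
scene seat 0.59 [0.5675 0.0788 0.091 ]
scene collar_top 0.95 [0.574  0.0779 0.1363]
scene jar 0.95 [ 0.645  -0.2195  0.0023]
scene reagent 0.89 [ 0.805  -0.0596 -0.0013]
scene tip_box 0.82 [ 0.4235  0.4126 -0.0009]
top cup 0.77 [0.574  0.0827 0.0894]
top seat 0.78 [0.5666 0.0775 0.0862]
top seat 0.59 [ 0.5696  0.0828 -0.002 ]
top collar_top 0.55 [0.5678 0.0814 0.1313]
top jar 0.65 [ 0.641  -0.2214 -0.0009]
top reagent 0.68 [ 8.007e-01 -5.740e-02  3.000e-04]
top tip_box 0.74 [ 0.4252  0.4114 -0.0023]
wrist cup 0.56 [0.5694 0.0823 0.0903]
wrist jar 0.64 [ 0.642  -0.2214 -0.0047]
wrist reagent 0.69 [ 7.977e-01 -5.450e-02  7.000e-04]
```

View pics/ov2.png

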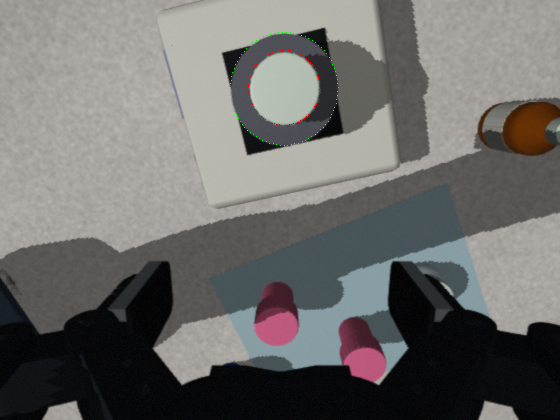

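View pics/s11c.png

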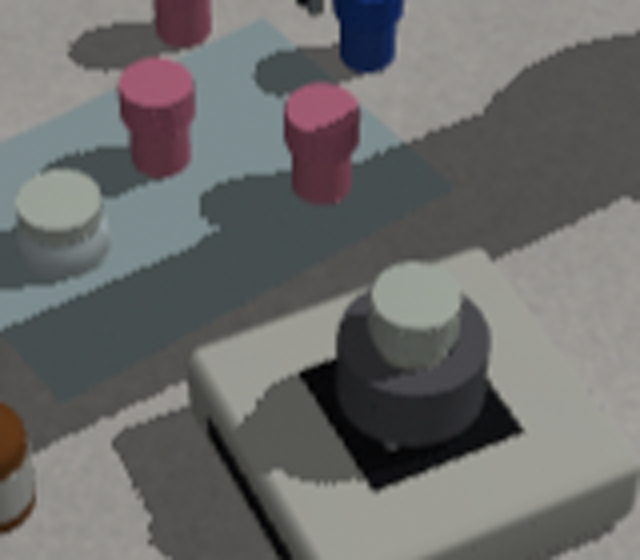

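The overlay circles for a cup fully home match the cap at (285,88) and the collar. The scene crop shows the cup upright and deep in the collar, bystanders unmoved. Handing in.

```bash
python3 -c "
from bench import *
print(sign_off())"
```

```text
the job is handed in; nothing more can be done
None
```

The clear, white-capped cup is seated in the holder, upright and released, and I handed the job in at about 28 s of the 72 s allowed.

- **Insertion:** I gripped the cup by its cap and twisted it to and fro past the nubs. Readings between moves showed about 2 to 6 N of push, and about 7 N once it reached the floor. It was home when the force began rising at the spring rate and the tool height matched.
- **Press:** The press went somewhat past the 5 mm asked. The holder sank about 6.3 mm (6.1 mm by force, 6.7 mm by height), then I eased it to about 4.3 mm. That is under the 8 mm limit at every reading I took, though I had no reading between rows.
- **Easing off:** I eased up until the net force was near zero, which put the holder at about 0.9 mm. I kept hold for about 1.5 s while it stayed still, then opened the fingers and lifted clear.

**Last checks:**
- The trained networks put the cup's underside at 0.089 to 0.091 m from all three cameras, where about 0.091 is expected.
- The circles drawn for a fully home cup lie on the cap and collar in the wrist picture.
- The jar, bottle and tip box read within a few mm of their first positions, inside the networks' accuracy.
- The networks' readings of the seat and collar scattered by up to about 6 mm, and one stray seat reading came out at bench height; I ignored it.

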